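Weigh a casting on the spring scale and mark the reading

TASK

Hang the casting by the hole in its lug on the hook of the spring scale, slowly easing its weight over to the spring so that the hook is neither dropped, jerked nor dragged far past the reading. Take your hands off it, let it settle, and then slide the scale's index so that its pointer stands level with the hook's pointer, to mark the reading. Leave the casting hanging at rest, and do not disturb the other things on the bench.

Things in the scene. Friction and masses are not known exactly. Their poses are not given: they have to be found in the camera images.
- lug (a point): Centre of the hole in the casting's lug, 74 mm above the casting's underside. The lug is 8 mm thick (this point's x), 36 mm wide (y), and its top is 24 mm above this point. The hole goes through along x, 18 mm wide (y), 24 mm high (z). Grasp the lug across y, leaving the hole open along x. z is up.
- eye_top (a point): Middle of the upper edge of the lug's hole, 12 mm above lug: this edge rests on the hook when the casting hangs. The bar above it is 12 mm high, the bars either side of the hole 9 mm wide.
- casting: A bare metal block, 46 x 52 mm foot, 41 mm high, with an upright flat lug on top up to 98 mm, the same from both faces. It stands on its foot at the start. Weighs 0.18 to 0.72 kg, unknown beforehand. Origin at the centre of the underside; axes as lug.
- saddle (a point): Top of the 18 mm long level saddle (along x) of the hook, where the hole's upper edge must rest; about 185 mm above the bench unloaded. The hook is a 6 mm bar that sticks out of the scale to this point's -x. Its tip, 21 mm out from here, turns up to 9 mm above this point; the bar's underside is 6 mm below it. Behind (+x) the bar rises to 8 mm higher than the saddle. z is up.
- hook (a joint): How far the sprung hook is down, m: 0 unloaded, stop at 0.085. The spring gives 110 N/m (9.1 mm for each newton), lightly damped: a load let go suddenly bounces. Keep it slower than 80 mm/s and do not pull it past 75 mm.
- pointer_tip (a point): Tip of the hook's thin black pointer, in front of the white scale face; it moves down with the hook. Axes as the scale's: -x out of the face, z up.
- index_tip (a point): Tip of the index's thin black pointer, opposite the hook's pointer, on the other side of the scale face; level with pointer_tip when the reading is marked. It moves with the index. Axes as the scale's.
- index_tab (a point): Centre of the index's black finger tab, 24 mm (x) by 12 mm (y) by 34 mm high, at the end of a stem 76 mm out (-x) from the scale face, 125 mm to the -y side of the hook; 15 mm higher than index_tip. It can be gripped across y from above, or pushed.
- index (a joint): How far the index is down, m, 0 to 0.075; moves straight up and down, rubs with about 2.5 N and stays where it is left. Level with the hook's pointer when equal to hook.
- scale: The bench spring scale, fixed to the bench: a grey upright panel 220 mm wide (y) and 209 mm high (top of the spring housing 214 mm) on a base plate 230 mm wide; origin on the bench below the panel's front. The hook and the index stick out of its front, to -x.
- setting_block: Bystander: steel block 25 x 75 x 50 mm.
- oil_bottle: Bystander: small bottle with a red spout, 38 mm across, 112 mm high.
- ring_gauge: Bystander: steel ring 55 mm across, 18 mm high.
Mind the look-alikes: they are no part of the job. Leave any blue, green or purple look-alike of the casting alone.

How it is judged:
By the outcome, as a careful person would: the job done as asked, in the order asked, and still so for the second after the job is handed in, with the robot touching nothing.
It also fails if it takes over 72 s, if anything falls off the work surface, if the arm or the gripper's body presses on something with over 40 N, if the wrist force passes 120 N, or if a joint passes its speed limit or range.

ROBOT

A 7-joint arm with a two-finger parallel gripper is mounted at the origin on the work surface; the furniture and walls round the work are solid. World frame = base frame: x ahead of the robot, y to its left, z up, the work surface at z = 0. Lengths are in m, angles in rad, forces in N, time in s.
With the tool pointing down it reaches from about 0.4 to 0.85 m from the base axis. Payload 10.4 kg.
Tool frame: the origin (TCP) lies midway between the tips of the shut fingers; the grasp point (between the pads) lies 19 mm behind it; z points along the fingers, x is the direction in which the jaws open and shut, and the axes are right-handed (so a half turn about z gives the same grasp; the last joint's range is limited). The gripper opens to 85 mm and grips with 20 to 120 N. Pads are 22 mm wide; open, the fingers measure 114 mm over their backs; the gripper's body (76 mm by 85 mm) begins 54 mm behind the grasp point. The pads swing forward as they close: fully open they stand 13 mm farther back than shut.
Start: joints at [1.243, 0.332, -0.065, 1.46, 0.022, 1.35, -0.088], TCP at [0.188, -0.596, 0.231] pointing down, gripper open.
Joint ranges: [-2.6, 2.6], [-0.5, 2.12], [-1.47, 1.34], [0.16, 2.42], [-1.27, 4.41], [0.06, 2.06], [-2.6, 2.6]. Speed limits (rad/s): [2.22, 2.22, 2.79, 2.79, 3.14, 3.14, 3.14].

INTERFACE

Orientations are given as a unit quaternion [x, y, z, w].
In Python, from workcell import monitor, eyes, ticket, models gives the robot as it stands.
- The arm moves only by the tool servo_tool, never from a script. Its argument "motion" is a list of rows, each a list of 7 numbers: the opening, from 0 (shut) to 1 (fully open), then the shift along the tool's x, y, z in m, then the turn, a rotation vector about the tool's x, y, z in degrees. In form: [[fingers, tx, ty, tz, rx, ry, rz], ...]. A call has 1 to 20 rows; each row is the pose to reach, as a shift and turn from the pose commanded when the call began, along the tool's axes at that moment; what a row does not reach only later rows make up. A row lasts 1/8 s, in which the tool goes at most 62.5 mm and 10.7 degrees, less where a joint would pass 70% of its speed; a pose out of reach is approached as far as the arm can. A call with a gripper value outside its range is refused whole. The fingers move at their own pace and stop on an object; "grip_force" is the grip in N (left out, the last holds). Time passes only in rows, so rows that repeat a pose let the fingers close. It gives the time, the measured TCP pose, the force and the opening at its end, in the units of the state.
- monitor.get_obs(): the state, without advancing time (a new reading comes with each control period).
- eyes.camera(name): name is "side" or "top"; returns (picture, depth): 400x640x3 uint8, blue, green, red; 400x640 float32, m along the optical axis (not along the pixel's ray), 0 where there is no reading.
- eyes.camera_info(name): a dict with "intrinsics" (3x3 intrinsics, pixels), "k1" (the pictures are not rectified: a ray, as slopes to the right and down, at radius r is drawn at 1 + k1 r^2 times it, then the intrinsics apply), "extrinsics" (4x4, takes a point from world to camera coordinates). Camera axes: x right, y down, z forward; pixel columns grow to the right and rows downward; lengths in m; the calibration is good to about 2 mm. A picture is of the moment at which its call begins. camera_info takes no time and is no camera call.
- ticket.hand_in(): hands the job in, once; it reports no verdict.
Trained networks look in the newest picture that a camera, given by its name, has taken for a name from the list of things; names that differ only in an ending like _2 or _b are one class to them, and where a whole thing is asked for, a point or a joint stands for the part that bears it (a point fixed in the world has none). Each returns a list of dicts, best first, with "confidence" (0 to 1); they miss things now and then, are a little off and sometimes report something else, mostly with a low value. They report only what shows in the picture. A call takes as long as a camera call. They do not tell look-alikes from the thing itself.
- models.boxes_of(camera, thing): "point" ([x, y, z] in m, in the coordinates of the camera as it stood for that picture, good to about 4 mm: the middle of the surface that is visible of it).
The state is a dict: "clock": time; "joint_pos": joint angles; "joint_velocities": joint speeds; "tau": joint torques, N m; "position": TCP position; "ee_rot": TCP orientation; "ft_force": force on the tool from outside, world axes, zero at the start; "torque": the same for the moment, N m; "grip_width": opening from 0.0 (shut) to 1.0 (fully open).
Only numpy, scipy, OpenCV 4.12 (cv2) and the standard library are available. Lean on these libraries where they do the work, as an engineer would, in place of code of your own. Each camera call takes 0.05 s, during which the arm holds its last target. There are 200 camera calls.

## Working session

There is one attempt and no reset: what is moved stays moved. The work goes in short steps, Python scripts to look and compute and a tool call to move; the robot and the scene stay as the last step left them, time stands still between calls to the robot, and variables do not carry over. Pictures are saved under pics/ and viewed, about 8 in all and at most 12, crops included, and the job is handed in when it is done.

Besides the shell and the picture viewer there is one more tool, called after "Request:" as name([rows], argument=value, ...), one row to a line, values as JSON. servo_tool: Moves the arm, as the interface text tells. Its arguments: {"type":"object","properties":{"motion":{"type":"array"},"grip_force":{"type":"number"}},"required":["motion"]}

```bash
mkdir -p pics
cat > h.py <<'E'
import numpy as np, cv2
from workcell import monitor, eyes, ticket, models
def info(c):
    i=eyes.camera_info(c); return np.array(i["intrinsics"]),i["k1"],np.array(i["extrinsics"])
def cam2w(c,p):
    E=info(c)[2]; return (np.linalg.inv(E)@np.append(p,1))[:3]
def px2w(c,u,v,z):
    K,k1,E=info(c)
    n=cv2.undistortPoints(np.array([[[u,v]]],float),K,np.array([k1,0,0,0.]))[0,0]
    return cam2w(c,[n[0]*z,n[1]*z,z])
def w2px(c,p):
    K,k1,E=info(c); q=(E@np.append(p,1))[:3]
    return cv2.projectPoints(q.reshape(1,1,3),np.zeros(3),np.zeros(3),K,np.array([k1,0,0,0.]))[0].ravel()
E
python3 - <<'E'
from h import *
np.set_printoptions(precision=4,suppress=True)
print(monitor.get_obs())
for c in("side","top"):
    im,d=eyes.camera(c); cv2.imwrite(f"pics/{c}0.png",im); np.save(f"pics/{c}0.npy",d)
    E=info(c)[2]; print(c,"cam at",np.linalg.inv(E)[:3,3],"fwd",E[2,:3],"right",E[0,:3])
    for t in("casting","lug","eye_top","saddle","pointer_tip","index_tip","index_tab","scale","setting_block","oil_bottle","ring_gauge"):
        for r in models.boxes_of(c,t)[:4]:
            w=cam2w(c,r["point"]); print(c,t,round(r["confidence"],2),w,w2px(c,w).round())
E
```

```text
{'clock': 0.0, 'joint_pos': array([ 1.2434,  0.3329, -0.0647,  1.4609,  0.0216,  1.3499, -0.0885]), 'joint_velocities': array([-0.0002,  0.001 , -0.0005, -0.0009, -0.0016, -0.0001, -0.0009]), 'tau': array([ -0.0009, -62.5455,   0.0485, -39.1604,   0.0162,   0.0101,
         0.    ]), 'position': array([ 0.1874, -0.5959,  0.2305]), 'ee_rot': array([ 0.8063, -0.5915, -0.0006, -0.0004]), 'ft_force': array([-0.5815,  0.1288,  0.1893]), 'torque': array([-0.0144, -0.0175,  0.0309]), 'grip_width': 1.0032107435952595}
side cam at [ 0.4774 -1.2315  0.8045] fwd [ 0.0151  0.8767 -0.4808] right [ 0.9998 -0.0076  0.0175]
side casting 0.68 [0.5882 0.4032 0.0414] [338. 166.]
side casting 0.65 [ 0.4862 -0.3587  0.152 ] [312. 261.]
side casting 0.53 [0.5732 0.1812 0.0358] [336. 195.]
side casting 0.51 [0.4524 0.2303 0.0618] [302. 181.]
side lug 0.78 [0.5722 0.1798 0.0416] [336. 193.]
side lug 0.77 [0.5927 0.4032 0.0432] [339. 166.]
side lug 0.66 [0.4529 0.2315 0.0584] [302. 182.]
side lug 0.59 [0.5303 0.2763 0.0357] [324. 182.]
side eye_top 0.71 [0.4561 0.2306 0.0615] [303. 181.]
side eye_top 0.65 [0
[... 1124 characters left out ...]
338 0.2821 0.0453] [227. 196.]
top eye_top 0.83 [0.4501 0.2275 0.0424] [243. 223.]
top eye_top 0.74 [0.5864 0.4035 0.0433] [190. 178.]
top eye_top 0.68 [0.5689 0.1913 0.0397] [256. 186.]
top saddle 0.63 [ 0.5832 -0.2652  0.1942] [410. 176.]
top pointer_tip 0.73 [ 0.5862 -0.2695  0.1897] [411. 176.]
top pointer_tip 0.3 [ 0.5224 -0.3678  0.155 ] [441. 201.]
top index_tip 0.54 [ 0.5217 -0.3623  0.1576] [440. 201.]
top index_tab 0.49 [ 0.5199 -0.3611  0.1546] [439. 202.]
top scale 0.97 [ 0.5682 -0.3301  0.0517] [419. 191.]
top setting_block 0.78 [ 0.3574 -0.1944  0.0513] [376. 256.]
top setting_block 0.7 [0.5704 0.1898 0.0353] [257. 186.]
top ring_gauge 0.56 [ 0.3392 -0.3614  0.0187] [426. 264.]
```

Run:
```python
from h import *
a=cv2.imread("pics/top0.png");b=cv2.imread("pics/side0.png")
t=cv2.resize(a[140:290,150:350],None,fx=4,fy=4,interpolation=cv2.INTER_CUBIC)
cv2.imwrite("pics/c1.png",t)
t=cv2.resize(b[140:340,220:420],(600,600),interpolation=cv2.INTER_CUBIC)
cv2.imwrite("pics/c2.png",t)
```

```text
(no output)
```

View pics/top0.png

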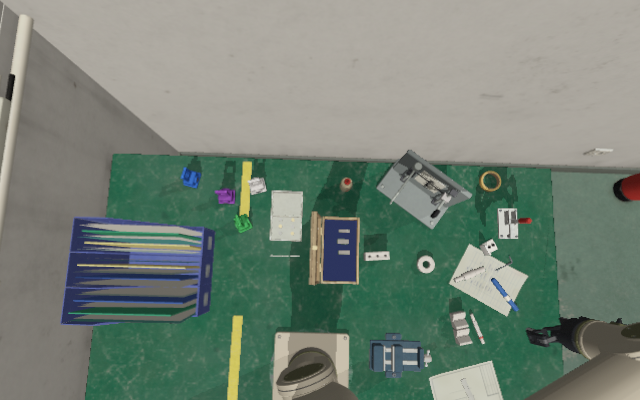

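View pics/c1.png

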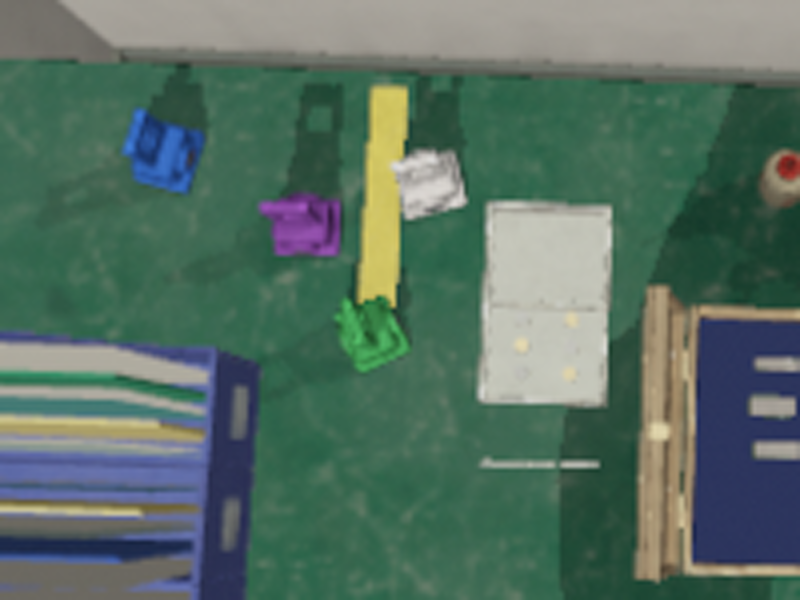

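View pics/c2.png

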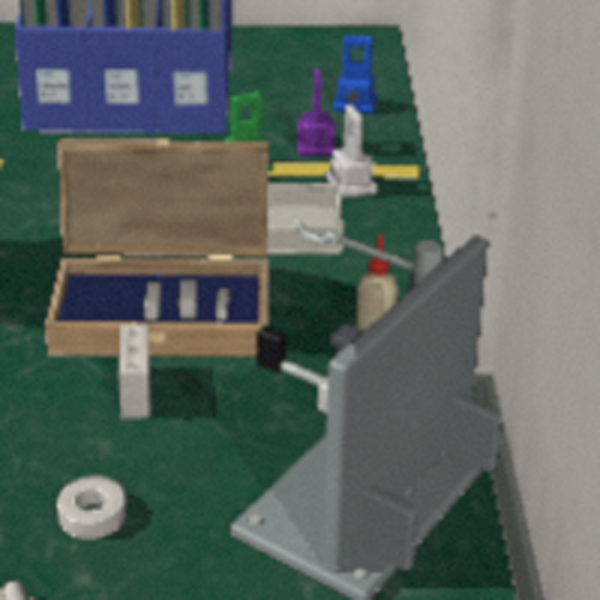

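Candidates, in top-picture pixels: blue (190,179), purple (227,197), green (243,224) and white/grey bare metal (257,186). The bare metal one fits the description "bare metal", and the enlarged crop confirms it, with the lug upright. The scale is turned about -35°, and its hook points toward -x,+y. Next I measure poses from the depth.

```bash
cat >> h.py <<'E'
def cloud(c,d):
    K,k1,E=info(c); v,u=np.mgrid[0:d.shape[0],0:d.shape[1]]; m=d>0
    n=cv2.undistortPoints(np.c_[u[m],v[m]].astype(float)[:,None],K,np.array([k1,0,0,0.]))[:,0]
    z=d[m]; P=np.c_[n*z[:,None],z]; R=E[:3,:3]; return (P-E[:3,3])@R, np.c_[u[m],v[m]]
E
python3 - <<'E'
from h import *
np.set_printoptions(precision=4,suppress=True)
def rect(p,n):
    (c,s,a)=cv2.minAreaRect(p[:,:2].astype(np.float32)*1000); print(n,len(p),"c",np.round(c,1),"s",np.round(s,1),"a",round(a,1),"z",p[:,2].min().round(3),np.median(p[:,2]).round(3),p[:,2].max().round(3))
for c in("top","side"):
    P,U=cloud(c,np.load(f"pics/{c}0.npy"))
    near=np.hypot(P[:,0]-.572,P[:,1]-.187)<.05
    for lo,hi in((.02,.037),(.037,.046),(.055,.11),(.09,.11)):
        s=P[near&(P[:,2]>lo)&(P[:,2]<hi)]
        if len(s)>3: rect(s,(c,"casting",lo))
    R=(P[:,0]>.42)&(P[:,0]<.75)&(P[:,1]>-.46)&(P[:,1]<-.14)
    s=P[R&(P[:,2]>.003)&(P[:,2]<.03)]; rect(s,(c,"base"))
    s=P[R&(P[:,2]>.197)&(P[:,2]<.23)]; rect(s,(c,"paneltop"))
    s=P[R&(P[:,2]>.03)&(P[:,2]<.25)]; rect(s,(c,"all"))
    np.save(f"pics/{c}P.npy",np.c_[P,U][R&(P[:,2]>.03)])
# top-view crop of the scale
a=cv2.imread("pics/top0.png"); cv2.imwrite("pics/c3.png",cv2.resize(a[140:240,365:485],(720,600),interpolation=cv2.INTER_CUBIC))
E
```

```text
('top', 'casting', 0.02) 45 c [575.4 177.2] s [46.2 70.5] a 2.4 z 0.021 0.034 0.037
('top', 'casting', 0.037) 64 c [568.9 188.4] s [27.8 46.5] a 37.3 z 0.037 0.04 0.046
('top', 'casting', 0.055) 66 c [575.8 192.9] s [ 9.2 35.4] a 16.2 z 0.056 0.092 0.102
('top', 'casting', 0.09) 37 c [576.1 193. ] s [ 8.9 34.7] a 14.3 z 0.09 0.097 0.102
('top', 'base') 2146 c [ 551.2 -299.8] s [263.7 318. ] a 0.5 z 0.003 0.013 0.03
('top', 'paneltop') 601 c [ 582.5 -337.1] s [217.8  41.3] a 54.7 z 0.197 0.208 0.218
('top', 'all') 2096 c [ 490.6 -272.9] s [219.2 265.4] a 54.7 z 0.03 0.163 0.218
('side', 'casting', 0.02) 75 c [570.8 172.3] s [61.8 46.1] a 80.3 z 0.02 0.03 0.037
('side', 'casting', 0.037) 48 c [571.7 193.6] s [34.5 50.2] a 11.7 z 0.037 0.041 0.046
('side', 'casting', 0.055) 67 c [573.7 192.9] s [ 9.2 38.8] a 13.3 z 0.055 0.079 0.101
('side', 'casting', 0.09) 21 c [573.9 192.9] s [ 7.6 34.8] a 18.7 z 0.091 0.097 0.101
('side', 'base') 1820 c [ 554.7 -298.3] s [263.  317.7] a 0.3 z 0.003 0.013 0.03
('side', 'paneltop') 666 c [ 580.4 -339.3] s [220.4  39.9] a 55.1 z 0.197 0.208 0.216
('side', 'all') 4194 c [ 561.5 -276.1] s [208.3 322.7] a 12.3 z 0.03 0.135 0.216
```

View pics/c3.png

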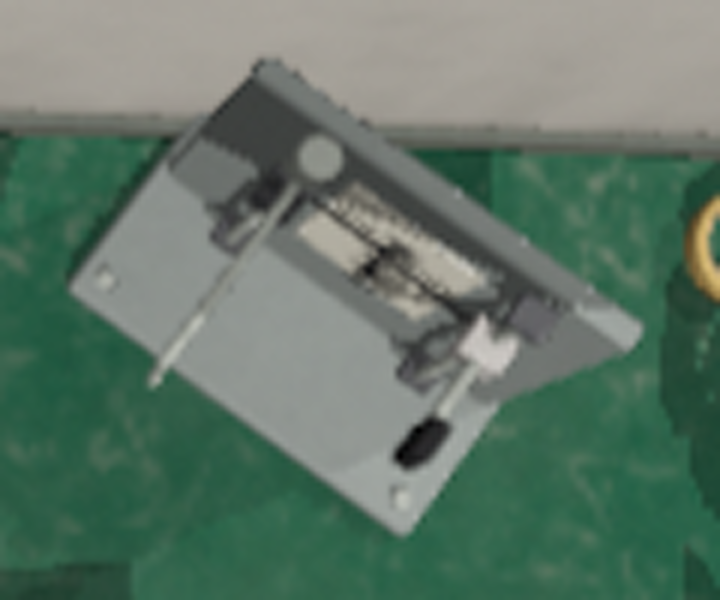

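The hook sticks out from the housing, with its tip near top px (391,203). The index tab is at (435,213), and there is open space in front. Casting yaw is about 14.5° and scale yaw about -35.1°.

```bash
cat >> h.py <<'E'
from scipy.spatial.transform import Rotation as Ro
YS=np.deg2rad(-35.1)
def toS(p,o): c,s=np.cos(YS),np.sin(YS); q=np.array(p,float)-o; return np.stack([c*q[...,0]+s*q[...,1],-s*q[...,0]+c*q[...,1],q[...,2]],-1)
def fromS(p,o): c,s=np.cos(YS),np.sin(YS); p=np.array(p); return np.stack([c*p[...,0]-s*p[...,1],s*p[...,0]+c*p[...,1],p[...,2]],-1)+o
def rel(pos,yaw,tilt=0,p0=None,R0=None):
    """shift,turn in tool axes to reach TCP pos, tool x at yaw(deg), z down, tilted about tool x"""
    o=monitor.get_obs(); p0=o["position"] if p0 is None else p0; R0=Ro.from_quat(o["ee_rot"]) if R0 is None else R0
    y=np.deg2rad(yaw); X=np.array([np.cos(y),np.sin(y),0]); Z=np.array([0,0,-1.]); 
    R1=Ro.from_matrix(np.c_[X,np.cross(Z,X),Z])*Ro.from_rotvec([np.deg2rad(tilt),0,0])
    return R0.inv().apply(np.array(pos)-p0), np.rad2deg((R0.inv()*R1).as_rotvec()), R1
E
python3 - <<'E'
from h import *
np.set_printoptions(precision=4,suppress=True,linewidth=150)
O=np.array([.5815,-.338,0])
for c in("top","side"):
    A=np.load(f"pics/{c}P.npy"); S=toS(A[:,:3],O)
    # panel front: points mid-height
    t=S[(S[:,2]>.199)&(S[:,2]<.2115)&(S[:,1]<.0)]; print(c,"paneltop x",np.percentile(t[:,0],[1,5,50,95,99]),"y",S[(S[:,2]>.15)&(S[:,0]>-.03)][:,1].min(),S[(S[:,2]>.15)&(S[:,0]>-.03)][:,1].max())
    h=S[:,2]>.212; print("housing",h.sum(),S[h].mean(0) if h.any() else 0)
    m=(S[:,2]>.165)&(S[:,0]<-.02)&(S[:,1]>-.03)&(S[:,1]<.12)
    H=np.c_[S[m],A[m][:,3:]]; H=H[np.argsort(H[:,0])]; print("hook",len(H))
    for i in range(0,len(H),max(1,len(H)//22)): print(H[i])
    m=(S[:,2]>.1)&(S[:,0]<-.06)&(S[:,1]<-.04)
    T=S[m]; print("tab",m.sum(),T.min(0),T.max(0),np.median(T,0))
for yw in (-75.5,): print(rel([.575,.193,.20],yw)[:2])
E
```

```text
top paneltop x [-0.0153 -0.0112  0.0082  0.0185  0.0194] y -0.10901372233632138 0.11018640247720034
housing 54 [-0.0041  0.0358  0.2143]
hook 99
[ -0.1394   0.06     0.1922 390.     204.    ]
[ -0.1326   0.0609   0.1908 391.     202.    ]
[ -0.1257   0.0635   0.1823 391.     200.    ]
[ -0.1202   0.0607   0.1834 393.     199.    ]
[ -0.1139   0.0618   0.1841 394.     197.    ]
[ -0.1092   0.0592   0.1881 396.     196.    ]
[ -0.105    0.0627   0.1901 396.     194.    ]
[ -0.1001   0.0601   0.1933 398.     193.    ]
[ -0.0953   0.0633   0.1928 398.     191.    ]
[ -0.0887   0.0602   0.1903 400.     190.    ]
[ -0.0843   0.0637   0.1915 400.     188.    ]
[ -0.079    0.0609   0.1932 402.     187.    ]
[ -0.0725   0.0578   0.1908 404.     186.    ]
[ -0.0672   0.061    0.1893 404.     184.    ]
[ -0.0628   0.0585   0.1939 406.     183.    ]
[ -0.0556   0.0593   0.1917 407.     181.    ]
[ -0.0497   0.0624   0.1883 407.     179.    ]
[ -0.0454   0.0599   0.1929 409.     178.    ]
[ -0.0397   0.0611   0.1955 410.     176.    ]
[ -0.0329   0.058    0.1928 412.     175.    ]
[ -0.028    0.0
[... 1038 characters left out ...]
.1928 339.     221.    ]
[ -0.0705   0.06     0.1919 341.     222.    ]
[ -0.0632   0.0623   0.1934 344.     222.    ]
[ -0.0595   0.0611   0.1925 345.     223.    ]
[ -0.0527   0.0597   0.1898 347.     225.    ]
[ -0.0479   0.0614   0.1879 349.     226.    ]
[ -0.0423   0.0611   0.193  351.     225.    ]
[ -0.0375   0.0582   0.1905 352.     227.    ]
[ -0.0314   0.0575   0.1903 354.     228.    ]
[ -0.0263   0.0579   0.1949 356.     227.    ]
[ -0.0225   0.0534   0.1784 356.     234.    ]
[ -0.0207   0.0504   0.1778 356.     235.    ]
tab 140 [-0.0895 -0.0719  0.1411] [-0.0609 -0.0589  0.1777] [-0.0757 -0.068   0.162 ]
(array([-0.6366, -0.6064,  0.0313]), array([-0.0004, -0.0051,  2.9623]))
```

Request:
servo_tool([
  [0.65,-0.637,-0.606,0.03,0,0,3],
  [0.65,-0.637,-0.606,0.03,0,0,3],
  [0.65,-0.637,-0.606,0.03,0,0,3],
  [0.65,-0.637,-0.606,0.03,0,0,3],
  [0.65,-0.637,-0.606,0.03,0,0,3],
  [0.65,-0.637,-0.606,0.03,0,0,3],
  [0.65,-0.637,-0.606,0.03,0,0,3],
  [0.65,-0.637,-0.606,0.03,0,0,3],
  [0.65,-0.637,-0.606,0.03,0,0,3],
  [0.65,-0.637,-0.606,0.03,0,0,3],
  [0.65,-0.637,-0.606,0.03,0,0,3],
  [0.65,-0.637,-0.606,0.03,0,0,3],
  [0.65,-0.637,-0.606,0.03,0,0,3],
  [0.65,-0.637,-0.606,0.03,0,0,3],
  [0.65,-0.637,-0.606,0.03,0,0,3],
  [0.65,-0.637,-0.606,0.03,0,0,3],
  [0.65,-0.637,-0.606,0.03,0,0,3],
  [0.65,-0.637,-0.606,0.03,0,0,3],
], grip_force=40)

```text
clock: 3.45
position: [0.5747, 0.1917, 0.2018]
ee_rot: [0.79, -0.613, 0.001, 0.0]
ft_force: [-0.4, 0.7, 0.1]
grip_width: 0.648
```

Request:
servo_tool([
  [0.65,0,0,0.04,0,0,0],
  [0.65,0,0,0.08,0,0,0],
  [0.65,0,0,0.11,0,0,0],
  [0.65,0,0,0.13,0,0,0],
  [0.65,0,0,0.14,0,0,0],
  [0.65,0,0,0.14,0,0,0],
  [0.35,0,0,0.14,0,0,0],
  [0.2,0,0,0.14,0,0,0],
  [0.2,0,0,0.14,0,0,0],
  [0.2,0,0,0.14,0,0,0],
  [0.2,0,0,0.14,0,0,0],
  [0.2,0,0,0.14,0,0,0],
], grip_force=60)

```text
clock: 4.95
position: [0.5752, 0.1937, 0.0625]
ee_rot: [0.791, -0.612, 0.001, -0.001]
ft_force: [-1.6, -0.4, 7.3]
grip_width: 0.41
```

Request:
servo_tool([
  [0.2,0,0,-0.01,0,0,0],
  [0.2,0,0,-0.03,0,0,0],
  [0.2,0,0,-0.07,0,0,0],
  [0.2,0,0,-0.11,0,0,0],
  [0.2,0,0,-0.14,0,0,0],
  [0.2,0,0,-0.16,0,0,0],
  [0.2,0,0,-0.17,0,0,0],
  [0.2,0,0,-0.17,0,0,0],
  [0.2,0,0,-0.17,0,0,0],
])

```text
clock: 6.08
position: [0.5741, 0.193, 0.2301]
ee_rot: [0.791, -0.612, -0.0, 0.001]
ft_force: [0.7, 1.2, -2.5]
grip_width: 0.414
```

Run:
```python
from h import *
np.set_printoptions(precision=4,suppress=True,linewidth=150)
f=[]
for c in("top","side"):
    im,d=eyes.camera(c); o=monitor.get_obs(); f.append(o["ft_force"]); cv2.imwrite(f"pics/{c}1.png",im); np.save(f"pics/{c}1.npy",d)
print(o["clock"],o["position"],o["ee_rot"],f,o["grip_width"])
p=o["position"]; R=Ro.from_quat(o["ee_rot"])
P,U=cloud("side",np.load("pics/side1.npy"))
X=R.apply([1,0,0]); Y=R.apply([0,1,0])
q=P-p; m=(np.hypot(q[:,0],q[:,1])<.06)&(P[:,2]>.1)&(P[:,2]<p[2]+.04)
L=np.c_[q@X,q@Y,q[:,2]][m]
for lo in np.arange(-.08,.04,.01):
    s=L[(L[:,2]>=lo)&(L[:,2]<lo+.01)]
    if len(s): print(round(lo,3),len(s),"jx",np.percentile(s[:,0],[2,98]),"jy",np.percentile(s[:,1],[2,50,98]))
O=np.array([.5815,-.338,0])
t=fromS([-.118-.055,.0605,.25-.0],O); print("pre-insert xy",t, rel(t,-125.1)[:2])
u,v=w2px("side",p).astype(int); print(u,v)
cv2.imwrite("pics/c4.png",cv2.resize(im[v-70:v+50,u-60:u+60],(600,600),interpolation=cv2.INTER_CUBIC))
```

```text
6.175 [0.5741 0.1931 0.2302] [ 0.7905 -0.6124 -0.0005  0.0007] [array([-0.4629,  0.4908, -1.6587]), array([-0.5828,  0.2991, -1.2724])] 0.41093226992713494
-0.07 9 jx [0.0136 0.0228] jy [-0.0195 -0.0009  0.0216]
-0.06 53 jx [-0.0161  0.0277] jy [-0.0204  0.0085  0.0241]
-0.05 43 jx [-0.0094  0.0263] jy [-0.0154  0.0108  0.0245]
-0.04 40 jx [-0.0044  0.0226] jy [-0.0196  0.0058  0.0248]
-0.03 67 jx [-0.0179  0.0246] jy [-0.0189  0.0086  0.025 ]
-0.02 22 jx [-0.0211  0.0203] jy [-0.0039  0.0038  0.0123]
-0.01 9 jx [-0.0168  0.0192] jy [-0.0031  0.0042  0.0059]
-0.0 23 jx [-0.0225  0.0275] jy [-0.0065  0.007   0.0134]
0.01 30 jx [-0.0234  0.0328] jy [-0.0061  0.0081  0.0156]
0.02 34 jx [-0.0277  0.0322] jy [-0.0034  0.0076  0.0154]
0.03 32 jx [-0.0243  0.0338] jy [-0.0028  0.0088  0.015 ]
pre-insert xy [ 0.4747 -0.189   0.25  ] (array([ 0.3452,  0.1917, -0.0194]), array([ 0.0897, -0.0436, 49.5684]))
338 140
```

View pics/c4.png

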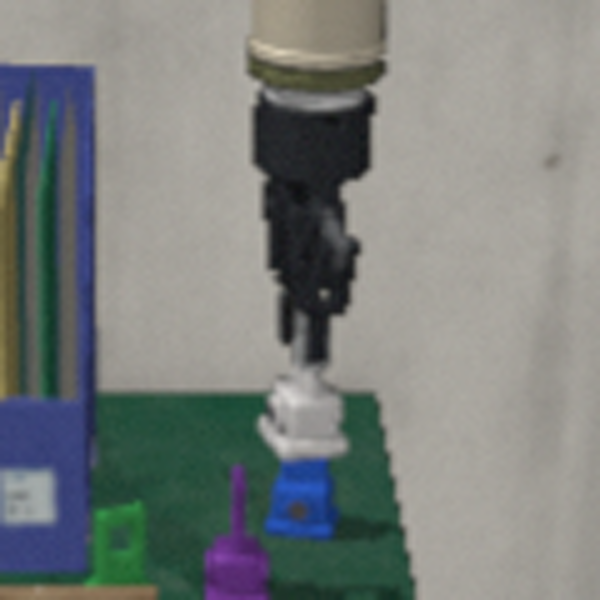

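Request:
servo_tool([
  [0.2,0.013,0.008,0,0,0,2],
  [0.2,0.045,0.029,0,0,0,7],
  [0.2,0.091,0.059,0,0,0,14],
  [0.2,0.136,0.088,0,0,0,21],
  [0.2,0.182,0.117,0,0,0,28],
  [0.2,0.227,0.146,0,0,0,35],
  [0.2,0.266,0.172,0,0,0,41],
  [0.2,0.299,0.192,0,0,0,46],
  [0.2,0.318,0.205,0,0,0,48.6],
  [0.2,0.325,0.209,0,0,0,49.6],
  [0.2,0.325,0.209,0,0,0,49.6],
  [0.2,0.325,0.209,0,0,0,49.6],
  [0.2,0.325,0.209,0,0,0,49.6],
])

```text
clock: 7.8
position: [0.4537, -0.1726, 0.2313]
ee_rot: [-0.462, 0.887, 0.0, 0.0]
ft_force: [-0.1, 0.2, -2.0]
grip_width: 0.411
```

```bash
cat > m.py <<'E'
from h import *
np.set_printoptions(precision=4,suppress=True,linewidth=150)
O=np.array([.5815,-.338,0]); import sys
n=sys.argv[1]
for c in("top","side"):
    im,d=eyes.camera(c); o=monitor.get_obs(); cv2.imwrite(f"pics/{c}{n}.png",im)
    p=o["position"]; R=Ro.from_quat(o["ee_rot"]); print(c,o["clock"],"TCP in S",toS(p,O),"yaw",np.rad2deg(2*np.arctan2(o["ee_rot"][1],o["ee_rot"][0])),"f",o["ft_force"])
    P,U=cloud(c,d); S=toS(P,O); tS=toS(p,O)
    m=(abs(S[:,1]-tS[1])<.04)&(abs(S[:,0]-tS[0])<.04)&(S[:,2]>tS[2]-.07)&(S[:,2]<tS[2]+.04)
    for lo,hi in((-.066,-.018),(-.018,-.004),(-.004,.036)):
        z=S[:,2]-tS[2]; s=S[m&(z>lo)&(z<hi)]
        if len(s): print(lo,len(s),"x",np.percentile(s[:,0],[2,50,98]),"y",np.percentile(s[:,1],[2,50,98]),"z",np.percentile(s[:,2],[2,98]))
    k=(abs(S[:,1]-.061)<.012)&(S[:,2]>.1)&(S[:,2]<.203)&(S[:,0]>-.145)&(S[:,0]<-.03); s=S[k]; 
    if len(s): print("hook x",s[:,0].min(),"y",np.median(s[:,1]),"z tail",np.median(s[s[:,0]>-.1][:,2]),"z saddle",np.median(s[(s[:,0]>-.126)&(s[:,0]<-.112)][:,2]),"tip",s[s[:,0]<-.133][:,2].max(initial=0))
E
python3 m.py 2
```

```text
top 7.85 TCP in S [-0.1997  0.0616  0.2313] yaw 234.9627049827793 f [ 0.7765  0.8049 -1.7672]
-0.066 108 x [-0.2196 -0.213  -0.1975] y [0.0493 0.0701 0.0857] z [0.1741 0.2124]
-0.018 1 x [-0.2066 -0.2066 -0.2066] y [0.0652 0.0652 0.0652] z [0.2137 0.2137]
-0.004 9 x [-0.2099 -0.2096 -0.2054] y [0.0771 0.0822 0.0887] z [0.2357 0.2622]
side 7.9 TCP in S [-0.1996  0.0614  0.2313] yaw 234.93956672625228 f [ 0.1448 -0.1398 -2.7658]
-0.066 358 x [-0.2184 -0.1866 -0.1749] y [0.0339 0.0436 0.0788] z [0.1716 0.2118]
-0.018 44 x [-0.2006 -0.1963 -0.1927] y [0.0411 0.0554 0.077 ] z [0.214  0.2266]
-0.004 226 x [-0.2097 -0.1956 -0.1893] y [0.0271 0.0541 0.0824] z [0.2293 0.2667]
hook x -0.13931908056158518 y 0.05981658437748738 z tail 0.19173548741787466 z saddle 0.18362427140750395 tip 0.19410336667804556
```

Request:
servo_tool([
  [0.2,0,0,0.01,0,0,0],
  [0.2,0,0,0.028,0,0,0],
  [0.2,0,0,0.045,0,0,0],
  [0.2,0,-0.005,0.054,0,0,0],
  [0.2,0,-0.018,0.0565,0,0,0],
  [0.2,0,-0.03,0.0565,0,0,0],
  [0.2,0,-0.037,0.0565,0,0,0],
  [0.2,0,-0.04,0.0565,0,0,0],
  [0.2,0,-0.04,0.0565,0,0,0],
  [0.2,0,-0.04,0.0565,0,0,0],
])

```text
clock: 9.15
position: [0.4859, -0.1965, 0.1749]
ee_rot: [-0.461, 0.888, -0.0, 0.0]
ft_force: [-0.7, -0.5, -1.6]
grip_width: 0.409
```

```bash
python3 m.py 3
python3 - <<'E'
import cv2
a=cv2.imread("pics/side3.png");b=cv2.imread("pics/top3.png")
a=cv2.resize(a[170:270,270:370],(400,400),interpolation=cv2.INTER_CUBIC);b=cv2.resize(b[150:250,350:450],(400,400),interpolation=cv2.INTER_CUBIC)
cv2.imwrite("pics/c5.png",cv2.hconcat([a,b]))
E
```

```text
top 9.2 TCP in S [-0.1596  0.0608  0.1749] yaw 234.87049260760375 f [ 0.5195  0.4257 -1.0675]
-0.066 136 x [-0.1799 -0.1724 -0.1572] y [0.0368 0.0637 0.0844] z [0.1187 0.156 ]
-0.018 6 x [-0.1682 -0.1621 -0.1602] y [0.0527 0.0661 0.0719] z [0.157  0.1671]
-0.004 9 x [-0.1702 -0.1698 -0.1612] y [0.0767 0.0807 0.0886] z [0.1839 0.2099]
side 9.25 TCP in S [-0.1596  0.0608  0.1749] yaw 234.86737143200497 f [ 0.2291 -0.4375 -2.4278]
-0.066 350 x [-0.1786 -0.1471 -0.1349] y [0.0332 0.0435 0.079 ] z [0.1155 0.1554]
-0.018 46 x [-0.1614 -0.1561 -0.1531] y [0.0391 0.0519 0.0755] z [0.1575 0.1703]
-0.004 229 x [-0.17   -0.1554 -0.126 ] y [0.0272 0.0588 0.0819] z [0.1726 0.2101]
hook x -0.1448117201202198 y 0.059932995953767165 z tail 0.19169439238260338 z saddle 0.1834127369888925 tip 0.19358818423361293
```

View pics/c5.png

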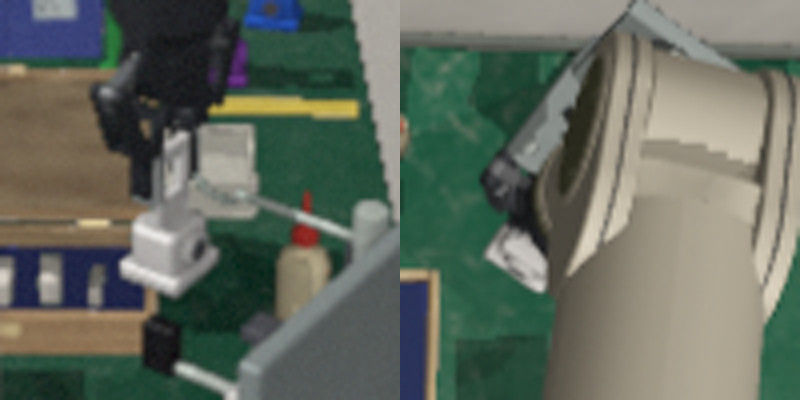

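The left view shows the lug's hole at about side px (314,211), facing the hook tip at about (320,217), with the casting upright. It needs 2 mm toward +y and 39 mm forward.

Request:
servo_tool([
  [0.2,-0.002,0,0.0015,0,0,0],
  [0.2,-0.002,-0.003,0.0015,0,0,0],
  [0.2,-0.002,-0.008,0.0015,0,0,0],
  [0.2,-0.002,-0.014,0.0015,0,0,0],
  [0.2,-0.002,-0.02,0.0015,0,0,0],
  [0.2,-0.002,-0.026,0.0015,0,0,0],
  [0.2,-0.002,-0.032,0.0015,0,0,0],
  [0.2,-0.002,-0.037,0.0015,0,0,0],
  [0.2,-0.002,-0.039,0.0015,0,0,0],
  [0.2,-0.002,-0.039,0.0015,0,0,0],
  [0.2,-0.002,-0.039,0.0015,0,0,0],
])

```text
clock: 10.62
position: [0.519, -0.2173, 0.1734]
ee_rot: [-0.461, 0.888, -0.0, -0.0]
ft_force: [-0.2, -1.1, -2.1]
grip_width: 0.408
```

```bash
python3 m.py 4
python3 - <<'E'
import cv2
a=cv2.imread("pics/side4.png")
cv2.imwrite("pics/c6.png",cv2.resize(a[180:260,280:380],(800,600),interpolation=cv2.INTER_CUBIC))
E
```

```text
top 10.675 TCP in S [-0.1206  0.0628  0.1733] yaw 234.86987292095475 f [-0.4072  0.296  -2.5058]
-0.066 157 x [-0.1406 -0.1329 -0.1179] y [0.0373 0.0639 0.0865] z [0.1154 0.1539]
-0.018 11 x [-0.1217 -0.1209 -0.1197] y [0.0477 0.0639 0.074 ] z [0.1567 0.1685]
-0.004 25 x [-0.1381 -0.1297 -0.1206] y [0.0497 0.0686 0.0891] z [0.1722 0.2014]
hook x -0.14116488281187872 y 0.06208782043157808 z tail nan z saddle 0.15667808965129662 tip 0.19661412073906182
side 10.725 TCP in S [-0.1205  0.0628  0.1734] yaw 234.8722388489462 f [-0.3936 -0.6718 -1.827 ]
-0.066 370 x [-0.1408 -0.1094 -0.0959] y [0.0359 0.0449 0.0811] z [0.1129 0.154 ]
-0.018 42 x [-0.1219 -0.1163 -0.1141] y [0.0423 0.056  0.0777] z [0.1564 0.169 ]
-0.004 237 x [-0.1309 -0.1162 -0.0866] y [0.0283 0.0586 0.0832] z [0.1704 0.2089]
hook x -0.1441762323184902 y 0.05955200565837886 z tail 0.18824018205039272 z saddle 0.17029752689144168 tip 0.15119130316670734
  return _methods._mean(a, axis=axis, dtype=dtype,
  ret = ret.dtype.type(ret / rcount)
```

View pics/c6.png

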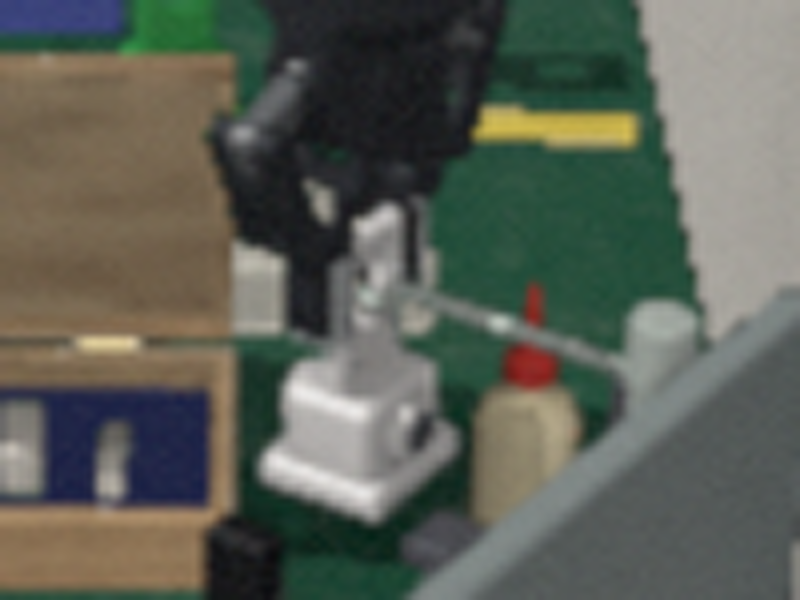

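The hook bar now passes through the hole: bar in at crop (400,290), lug centred over the saddle, no contact force. Now lowering slowly.

Request:
servo_tool([
  [0.2,0,0,0.002,0,0,0],
  [0.2,0,0,0.005,0,0,0],
  [0.2,0,0,0.008,0,0,0],
  [0.2,0,0,0.01,0,0,0],
  [0.2,0,0,0.011,0,0,0],
  [0.2,0,0,0.012,0,0,0],
  [0.2,0,0,0.013,0,0,0],
  [0.2,0,0,0.014,0,0,0],
  [0.2,0,0,0.015,0,0,0],
  [0.2,0,0,0.016,0,0,0],
  [0.2,0,0,0.018,0,0,0],
  [0.2,0,0,0.02,0,0,0],
  [0.2,0,0,0.022,0,0,0],
  [0.2,0,0,0.024,0,0,0],
  [0.2,0,0,0.024,0,0,0],
  [0.2,0,0,0.024,0,0,0],
])

```text
clock: 12.72
position: [0.5191, -0.2174, 0.1494]
ee_rot: [-0.461, 0.888, -0.0, 0.0]
ft_force: [-0.5, -0.2, -1.4]
grip_width: 0.412
```

```bash
cat > f.py <<'E'
from h import *
import sys
np.set_printoptions(precision=4,suppress=True,linewidth=150)
O=np.array([.5815,-.338,0]); F=[];T=[];W=[]
for i in range(int(sys.argv[1])):
    im,d=eyes.camera("side"); o=monitor.get_obs(); F.append(o["ft_force"]); S=toS(cloud("side",d)[0],O)
    k=(abs(S[:,1]-.061)<.006)&(S[:,2]>.1)&(S[:,2]<.205)&(S[:,0]>-.085)&(S[:,0]<-.035); T.append(np.median(S[k,2]))
    t=(abs(S[:,1]+.065)<.02)&(S[:,2]>.06)&(S[:,2]<.25)&(S[:,0]>-.095)&(S[:,0]<-.055); W.append(np.percentile(S[t,2],[2,98]))
F=np.array(F); print(o["clock"],"F",F.mean(0),"se",F.std(0)/len(F)**.5,"hook bar z",np.mean(T),np.std(T),"tab z",np.mean(W,0),"TCP S",toS(o["position"],O),"w",o["grip_width"])
E
python3 f.py 12
```

```text
13.325 F [ 0.1242  0.1224 -0.9541] se [0.1619 0.1245 0.1116] hook bar z 0.17986157830131375 0.0002642075699761056 tab z [0.1441 0.1765] TCP S [-0.1204  0.0628  0.1493] w 0.40923216679579744
```

Request:
servo_tool([
  [0.2,0,0,0.001,0,0,0],
  [0.2,0,0,0.002,0,0,0],
  [0.2,0,0,0.003,0,0,0],
  [0.2,0,0,0.004,0,0,0],
  [0.2,0,0,0.005,0,0,0],
  [0.2,0,0,0.006,0,0,0],
  [0.2,0,0,0.007,0,0,0],
  [0.2,0,0,0.008,0,0,0],
  [0.2,0,0,0.008,0,0,0],
])

```text
clock: 14.45
position: [0.5191, -0.2175, 0.1413]
ee_rot: [-0.461, 0.888, -0.0, 0.0]
ft_force: [1.7, -0.6, 0.2]
grip_width: 0.411
```

```bash
python3 f.py 30
```

```text
15.95 F [0.2984 0.0479 0.2218] se [0.0713 0.0889 0.0799] hook bar z 0.1719534880902945 0.00019460976918651615 tab z [0.1442 0.1765] TCP S [-0.1204  0.0627  0.1413] w 0.4112355819152847
```

Request:
servo_tool([
  [0.38,0,0,-0.001,0,0,0],
  [0.4,0,0,-0.001,0,0,0],
  [0.41,0,0,-0.001,0,0,0],
  [0.42,0,0,-0.001,0,0,0],
  [0.43,0,0,-0.001,0,0,0],
  [0.44,0,0,-0.001,0,0,0],
  [0.46,0,0,-0.001,0,0,0],
  [0.5,0,0,-0.001,0,0,0],
  [0.56,0,0,-0.001,0,0,0],
  [0.62,0,0,-0.001,0,0,0],
  [0.65,0,0,-0.001,0,0,0],
  [0.65,0,0,-0.001,0,0,0],
], grip_force=20)

```text
clock: 17.45
position: [0.519, -0.2175, 0.1423]
ee_rot: [-0.461, 0.888, -0.0, 0.0]
ft_force: [-1.0, 0.6, 0.2]
grip_width: 0.646
```

```bash
python3 f.py 10
python3 - <<'E'
from h import *
a,d=eyes.camera("side"); cv2.imwrite("pics/side5.png",a)
cv2.imwrite("pics/c7.png",cv2.resize(a[180:280,280:400],(720,600),interpolation=cv2.INTER_CUBIC))
E
```

```text
17.95 F [-0.0326  0.1398  0.0433] se [0.1559 0.1597 0.1707] hook bar z 0.17262710024910194 0.00021792199214040723 tab z [0.1441 0.1765] TCP S [-0.1204  0.0627  0.1423] w 0.6510665657097396
```

View pics/c7.png

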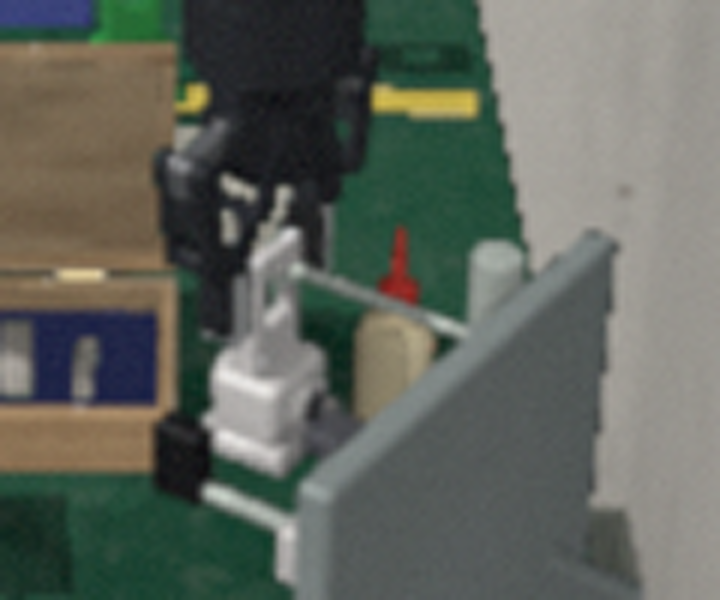

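Request:
servo_tool([
  [0.65,0,0,-0.002,0,0,0],
  [0.65,0,0,-0.006,0,0,0],
  [0.65,0,0,-0.012,0,0,0],
  [0.65,0,0,-0.02,0,0,0],
  [0.65,0,0,-0.03,0,0,0],
  [0.65,0,0,-0.042,0,0,0],
  [0.65,0,0,-0.056,0,0,0],
  [0.65,0,0,-0.07,0,0,0],
  [0.5,0,0,-0.08,0,0,0],
  [0.5,0,0,-0.085,0,0,0],
  [0.5,0,0,-0.085,0,0,0],
])

```text
clock: 19.38
position: [0.5191, -0.2175, 0.2275]
ee_rot: [-0.461, 0.888, -0.0, 0.0]
ft_force: [-0.7, 0.1, -0.2]
grip_width: 0.506
```

```bash
python3 f.py 10
python3 - <<'E'
from h import *
np.set_printoptions(precision=4,suppress=True)
O=np.array([.5815,-.338,0])
S=toS(cloud("side",np.load("pics/side0.npy"))[0],O)
k=(abs(S[:,1]-.061)<.006)&(S[:,2]>.1)&(S[:,2]<.205)&(S[:,0]>-.085)&(S[:,0]<-.035); print("bar z0",np.median(S[k,2]),k.sum())
t=(abs(S[:,1]+.065)<.02)&(S[:,2]>.06)&(S[:,2]<.25)&(S[:,0]>-.095)&(S[:,0]<-.055); print("tab",np.percentile(S[t],[2,98],axis=0))
t=fromS([-.0755,-.064,.227],O); print(t,rel(t,-125.1)[:2])
E
```

```text
19.875 F [-0.068  -0.0032 -0.3068] se [0.2045 0.1613 0.1695] hook bar z 0.17248087989370625 0.0002214743177333277 tab z [0.1439 0.1766] TCP S [-0.1205  0.0627  0.2272] w 0.5013106916845101
bar z0 0.19187310679053338 45
tab [[-0.0884 -0.0712  0.1437]
 [-0.0587 -0.0599  0.1766]]
[ 0.4829 -0.3469  0.227 ] (array([ 0.1267, -0.0451,  0.0002]), array([ 0.0069, -0.0047, -0.0366]))
```

Request:
servo_tool([
  [0.5,0.01,-0.004,0,0,0,0],
  [0.5,0.04,-0.015,0,0,0,0],
  [0.5,0.08,-0.03,0,0,0,0],
  [0.5,0.11,-0.04,0,0,0,0],
  [0.5,0.1225,-0.0445,0,0,0,0],
  [0.5,0.1257,-0.045,0,0,0,0],
  [0.5,0.1257,-0.045,0.01,0,0,0],
  [0.5,0.1257,-0.045,0.03,0,0,0],
  [0.5,0.1257,-0.045,0.05,0,0,0],
  [0.5,0.1257,-0.045,0.068,0,0,0],
  [0.5,0.1257,-0.045,0.078,0,0,0],
  [0.5,0.1257,-0.045,0.08,0,0,0],
  [0.5,0.1257,-0.045,0.08,0,0,0],
])

```text
clock: 21.5
position: [0.4838, -0.3462, 0.1478]
ee_rot: [-0.461, 0.888, -0.0, 0.0]
ft_force: [-0.5, -0.6, 0.5]
grip_width: 0.496
```

```bash
python3 f.py 4;  python3 - <<'E'
from h import *
a,d=eyes.camera("side")
cv2.imwrite("pics/c8.png",cv2.resize(a[180:300,270:410],(700,600),interpolation=cv2.INTER_CUBIC))
E
```

```text
21.7 F [-0.0054  0.4158 -0.3442] se [0.0796 0.4171 0.091 ] hook bar z 0.17254432642878573 0.00014495110660384255 tab z [0.1459 0.2491] TCP S [-0.0752 -0.063   0.1479] w 0.5001916536321583
```

View pics/c8.png

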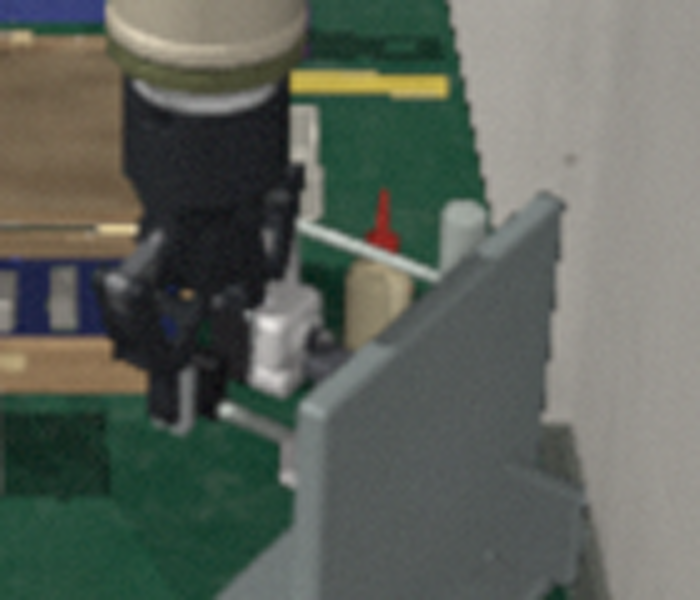

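Request:
servo_tool([
  [0.3,0,0,0,0,0,0],
  [0.2,0,0,0,0,0,0],
  [0.05,0,0,0,0,0,0],
  [0.05,0,0,0,0,0,0],
  [0.05,0,0,0,0,0,0],
  [0.05,0,0,0,0,0,0],
  [0.05,0,0,0.002,0,0,0],
  [0.05,0,0,0.005,0,0,0],
  [0.05,0,0,0.008,0,0,0],
  [0.05,0,0,0.011,0,0,0],
  [0.05,0,0,0.014,0,0,0],
  [0.05,0,0,0.017,0,0,0],
  [0.05,0,0,0.019,0,0,0],
  [0.05,0,0,0.0194,0,0,0],
  [0.05,0,0,0.0194,0,0,0],
  [0.05,0,0,0.0194,0,0,0],
], grip_force=30)

```text
clock: 23.75
position: [0.4841, -0.3453, 0.1281]
ee_rot: [-0.461, 0.887, 0.0, 0.001]
ft_force: [2.2, 4.3, 0.9]
grip_width: 0.138
```

Request:
servo_tool([
  [0.2,0,0,0,0,0,0],
  [0.35,0,0,0,0,0,0],
  [0.5,0,0,0,0,0,0],
  [0.5,0,0,0,0,0,0],
  [0.5,0,0,-0.005,0,0,0],
  [0.5,0,0,-0.02,0,0,0],
  [0.5,0,0,-0.045,0,0,0],
  [0.5,0,0,-0.07,0,0,0],
  [0.5,0,0,-0.085,0,0,0],
  [0.5,0,0,-0.09,0,0,0],
  [0.5,0,0,-0.09,0,0,0],
])

```text
clock: 25.12
position: [0.4834, -0.3461, 0.2177]
ee_rot: [-0.461, 0.888, 0.0, -0.0]
ft_force: [0.1, 0.2, 0.7]
grip_width: 0.501
```

```bash
python3 f.py 12
python3 - <<'E'
from h import *
a,d=eyes.camera("side");b,e=eyes.camera("top")
a=cv2.resize(a[190:300,280:390],(400,400),interpolation=cv2.INTER_CUBIC);b=cv2.resize(b[150:230,370:450],(400,400),interpolation=cv2.INTER_CUBIC)
cv2.imwrite("pics/c9.png",cv2.hconcat([a,b]))
E
```

```text
25.725 F [-0.1206  0.0499  0.1999] se [0.1017 0.1324 0.1317] hook bar z 0.17247759390642411 0.0002878020472867607 tab z [0.1246 0.2316] TCP S [-0.0755 -0.063   0.2179] w 0.5023654640681036
```

View pics/c9.png

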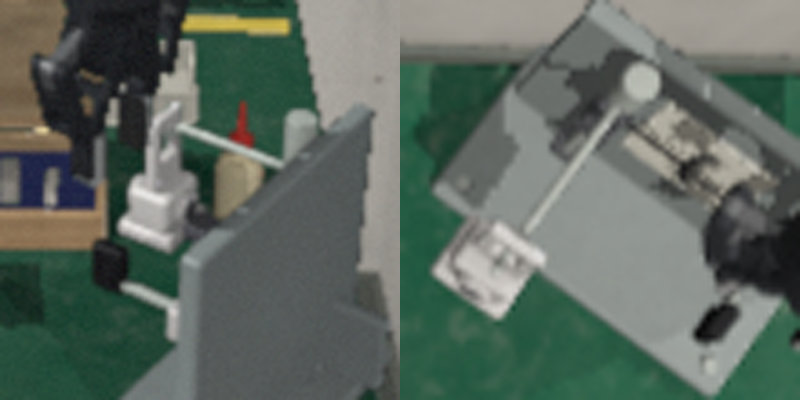

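The casting hangs on the hook, with the lug at crop (165,130) on the bar, and the tab is down. I'm clearing the arm to compare the two pointers directly.

Request:
servo_tool([
  [0.5,0.02,0,-0.02,0,0,0],
  [0.5,0.06,0.01,-0.03,0,0,0],
  [0.5,0.11,0.02,-0.03,0,0,0],
  [0.5,0.16,0.03,-0.03,0,0,0],
  [0.5,0.19,0.04,-0.03,0,0,0],
  [0.5,0.21,0.05,-0.03,0,0,0],
  [0.5,0.22,0.05,-0.03,0,0,0],
  [0.5,0.22,0.05,-0.03,0,0,0],
])

```text
clock: 26.82
position: [0.3162, -0.4975, 0.2479]
ee_rot: [-0.461, 0.888, -0.0, 0.0]
ft_force: [0.1, 0.5, -0.6]
grip_width: 0.5
```

```bash
python3 f.py 6
python3 - <<'E'
from h import *
np.set_printoptions(precision=4,suppress=True)
O=np.array([.5815,-.338,0]); D=[]
ims=[]
for i in range(6):
    b,d=eyes.camera("top"); D.append(d); ims.append(b)
b=np.mean(ims,0).astype(np.uint8); d=np.median(D,0); np.save("pics/top9.npy",d); cv2.imwrite("pics/top9.png",b)
for t in("pointer_tip","index_tip"):
    for r in models.boxes_of("top",t)[:2]: w=cam2w("top",r["point"]); print(t,round(r["confidence"],2),toS(w,O),w2px("top",w))
P,U=cloud("top",d); S=toS(P,O); g=b[U[:,1],U[:,0]].max(1)
m=(S[:,0]<-.002)&(S[:,0]>-.05)&(S[:,2]>.05)&(S[:,2]<.2)&(g<60)&(abs(S[:,1])<.11)
A=np.c_[S,U,g][m]; A=A[np.argsort(A[:,1])]; print(A[::max(1,len(A)//40)])
for n,f in(("top0.png",None),("top9.png",None)):
    pass
a=cv2.imread("pics/top0.png")
c=lambda q:cv2.resize(q[160:210,400:450],(400,400),interpolation=cv2.INTER_CUBIC)
cv2.imwrite("pics/c10.png",cv2.hconcat([c(a),c(b)]))
E
```

```text
27.125 F [0.2553 0.3269 0.1609] se [0.2529 0.1314 0.2432] hook bar z 0.17263640112312276 0.0003350931735700862 tab z [0.1247 0.157 ] TCP S [-0.1253 -0.2821  0.2479] w 0.4974365552372628
pointer_tip 0.71 [-0.2634 -0.0092  0.052 ] [375.8655 255.164 ]
pointer_tip 0.67 [-0.0148  0.0003  0.0576] [418.7847 190.6564]
index_tip 0.65 [-0.0303 -0.0569  0.1386] [439.2175 201.1666]
[[ -0.0064  -0.0489   0.1255 440.     194.      49.    ]
 [ -0.0041  -0.047    0.1263 440.     193.      44.    ]
 [ -0.0057  -0.0447   0.1255 439.     193.      42.    ]
 [ -0.0062  -0.0429   0.1218 438.     193.      54.    ]
 [ -0.0053  -0.0404   0.1264 438.     192.      44.    ]
 [ -0.0068  -0.0381   0.1257 437.     192.      50.    ]
 [ -0.0044  -0.0363   0.1259 437.     191.      55.    ]
 [ -0.0061  -0.0339   0.1257 436.     191.      49.    ]
 [ -0.0067   0.0052   0.1329 426.     183.      33.    ]
 [ -0.0204   0.0678   0.1627 409.     172.      53.    ]
 [ -0.0198   0.0696   0.1557 408.     172.      53.    ]
 [ -0.0201   0.0699   0.1689 409.     171.      55.    ]
 [ -0.0093   0.07     0.1453 409.     170.      58.    ]
 [ -0.0129   0.0705   0.1433 408.     171.      41.    ]
 [ -0.0169   0.0711   0.1423 407.     172.      52.    ]
 [ -0.0186   0.0713   0.1345 406.     173.      58.    ]]
```

View pics/c10.png

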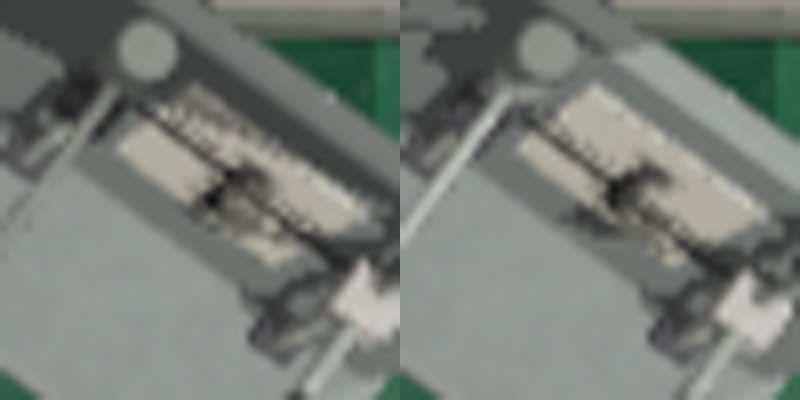

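Before (left) and after (right), the two thin pointers form one continuous line across the face. One numeric check from the depth follows.

Run:
```python
from h import *
np.set_printoptions(precision=4,suppress=True)
O=np.array([.5815,-.338,0])
for n in("0","9"):
    d=np.load(f"pics/top{n}.npy"); b=cv2.imread(f"pics/top{n}.png"); P,U=cloud("top",d); S=toS(P,O); g=b[U[:,1],U[:,0]].max(1)
    for lo,hi in((-.05,-.03),(-.03,-.01),(-.01,.005),(.005,.02),(.02,.035),(.035,.05)):
        m=(S[:,1]>lo)&(S[:,1]<hi)&(S[:,0]<-.003)&(S[:,0]>-.012)&(S[:,2]>.1)&(S[:,2]<.165)
        s=np.c_[S,g][m]; q=s[s[:,3]<110]; print(n,lo,len(s),len(q),"dark z",np.sort(q[:,2])[::max(1,len(q)//8)], "darkest", s[np.argsort(s[:,3])[:5],2] if len(s) else 0)
```

```text
0 -0.05 9 9 dark z [0.142  0.1424 0.1426 0.1432 0.1437 0.1447 0.1447 0.148  0.1498] darkest [0.1437 0.1498 0.1447 0.148  0.1424]
0 -0.03 9 7 dark z [0.1409 0.1417 0.1446 0.1451 0.1458 0.1469 0.1475] darkest [0.1458 0.1475 0.1409 0.1469 0.1417]
0 -0.01 4 4 dark z [0.1432 0.1446 0.145  0.1464] darkest [0.1432 0.1464 0.145  0.1446]
0 0.005 5 4 dark z [0.1494 0.1522 0.153  0.1537] darkest [0.1494 0.1537 0.1522 0.153  0.15  ]
0 0.02 6 4 dark z [0.1461 0.1523 0.1529 0.1552] darkest [0.1523 0.1552 0.1461 0.1529 0.1496]
0 0.035 6 5 dark z [0.1468 0.1476 0.153  0.1544 0.156 ] darkest [0.156  0.1468 0.1544 0.1476 0.153 ]
9 -0.05 8 8 dark z [0.1218 0.1255 0.1255 0.1257 0.1257 0.1259 0.1263 0.1264] darkest [0.1255 0.1264 0.1263 0.1257 0.1255]
9 -0.03 9 8 dark z [0.123  0.1243 0.1245 0.125  0.1257 0.1265 0.1265 0.1268] darkest [0.1257 0.125  0.1265 0.1243 0.1245]
9 -0.01 3 3 dark z [0.1244 0.1259 0.126 ] darkest [0.1244 0.126  0.1259]
9 0.005 6 5 dark z [0.131  0.1316 0.1326 0.1329 0.1336] darkest [0.1329 0.1326 0.1316 0.131  0.1336]
9 0.02 7 4 dark z [0.1311 0.1315 0.1323 0.1337] darkest [0.1337 0.1323 0.1315 0.1311 0.1317]
9 0.035 4 3 dark z [0.1307 0.1316 0.1322] darkest [0.1316 0.1307 0.1322 0.1303]
```

The depth shows a step. The hook pointer is at z≈0.1320 and the index at ≈0.1257, so the index did not start at zero and stands about 6.2 mm too low. I'm gripping the tab again and raising it.

Request:
servo_tool([
  [0.5,-0.01,0,0,0,0,0],
  [0.5,-0.06,-0.01,0,0,0,0],
  [0.5,-0.11,-0.02,0,0,0,0],
  [0.5,-0.16,-0.03,0,0,0,0],
  [0.5,-0.2,-0.045,0,0,0,0],
  [0.5,-0.217,-0.05,0,0,0,0],
  [0.5,-0.22,-0.05,0,0,0,0],
  [0.5,-0.22,-0.05,0.03,0,0,0],
  [0.5,-0.22,-0.05,0.06,0,0,0],
  [0.5,-0.22,-0.05,0.09,0,0,0],
  [0.5,-0.22,-0.05,0.11,0,0,0],
  [0.5,-0.22,-0.05,0.12,0,0,0],
  [0.5,-0.22,-0.05,0.12,0,0,0],
  [0.5,-0.22,-0.05,0.12,0,0,0],
])

```text
clock: 29.28
position: [0.4837, -0.3467, 0.129]
ee_rot: [-0.46, 0.888, -0.001, 0.0]
ft_force: [0.3, -1.2, 0.4]
grip_width: 0.502
```

Request:
servo_tool([
  [0.3,0,0,0,0,0,0],
  [0.2,0,0,0,0,0,0],
  [0.05,0,0,0,0,0,0],
  [0.05,0,0,0,0,0,0],
  [0.05,0,0,0,0,0,0],
  [0.05,0,0,0,0,0,0],
  [0.05,0,0,-0.002,0,0,0],
  [0.05,0,0,-0.004,0,0,0],
  [0.05,0,0,-0.006,0,0,0],
  [0.05,0,0,-0.0062,0,0,0],
  [0.05,0,0,-0.0062,0,0,0],
  [0.05,0,0,-0.0062,0,0,0],
  [0.2,0,0,-0.0062,0,0,0],
  [0.35,0,0,-0.0062,0,0,0],
  [0.5,0,0,-0.0062,0,0,0],
  [0.5,0,0,-0.0062,0,0,0],
  [0.5,0,0,-0.015,0,0,0],
  [0.5,0,0,-0.04,0,0,0],
  [0.5,0,0,-0.075,0,0,0],
  [0.5,0,0,-0.1,0,0,0],
])

```text
clock: 31.78
position: [0.4839, -0.3463, 0.2303]
ee_rot: [-0.461, 0.888, -0.001, 0.0]
ft_force: [-0.9, 0.6, -0.3]
grip_width: 0.498
```

Request:
servo_tool([
  [0.5,0.02,0,-0.01,0,0,0],
  [0.5,0.06,0.01,-0.02,0,0,0],
  [0.5,0.11,0.02,-0.02,0,0,0],
  [0.5,0.16,0.03,-0.02,0,0,0],
  [0.5,0.19,0.04,-0.02,0,0,0],
  [0.5,0.21,0.05,-0.02,0,0,0],
  [0.5,0.22,0.05,-0.02,0,0,0],
  [0.5,0.22,0.05,-0.02,0,0,0],
])

```text
clock: 32.78
position: [0.3162, -0.4975, 0.2482]
ee_rot: [-0.461, 0.888, -0.0, 0.0]
ft_force: [-0.0, 1.4, -0.2]
grip_width: 0.499
```

```bash
python3 f.py 8
cat > g.py <<'E'
from h import *
np.set_printoptions(precision=4,suppress=True)
O=np.array([.5815,-.338,0])
V=[eyes.camera("top") for i in range(16)]
b=np.mean([v[0] for v in V],0).astype(np.uint8); d=np.median([v[1] for v in V],0).astype(np.float32); cv2.imwrite("pics/top10.png",b)
P,U=cloud("top",d); S=toS(P,O); g=b[U[:,1],U[:,0]].max(1)
for lo,hi in((-.05,-.03),(-.03,-.01),(-.01,.005),(.005,.02),(.02,.035),(.035,.05)):
    m=(S[:,1]>lo)&(S[:,1]<hi)&(S[:,0]<-.003)&(S[:,0]>-.012)&(S[:,2]>.1)&(S[:,2]<.165)&(g<110)
    print(lo,m.sum(),"z",np.sort(S[m,2]),"x",np.median(S[m,0]))
print(monitor.get_obs()["clock"])
E
python3 g.py
```

```text
33.175 F [ 0.3996  0.1643 -0.005 ] se [0.1468 0.1886 0.1379] hook bar z 0.17261996701030424 0.0002355827629227118 tab z [0.1301 0.1627] TCP S [-0.1255 -0.2825  0.248 ] w 0.49720806844992405
-0.05 9 z [0.128  0.1303 0.1306 0.1307 0.1309 0.131  0.1312 0.1313 0.1313] x -0.005489168378845475
-0.03 8 z [0.1289 0.129  0.1296 0.1297 0.1307 0.131  0.1312 0.1317] x -0.005621458002594517
-0.01 3 z [0.1303 0.1311 0.1315] x -0.005393523045087477
0.005 5 z [0.1318 0.1318 0.1319 0.1319 0.1322] x -0.004917254580443177
0.02 4 z [0.1317 0.1318 0.1319 0.1326] x -0.004411651450731458
0.035 3 z [0.1319 0.132  0.1329] x -0.005453054762366674
33.975
```

Request:
servo_tool([
  [0.5,-0.01,0,0,0,0,0],
  [0.5,-0.06,-0.01,0,0,0,0],
  [0.5,-0.11,-0.02,0,0,0,0],
  [0.5,-0.16,-0.03,0,0,0,0],
  [0.5,-0.2,-0.045,0,0,0,0],
  [0.5,-0.217,-0.05,0,0,0,0],
  [0.5,-0.22,-0.05,0,0,0,0],
  [0.5,-0.22,-0.05,0.03,0,0,0],
  [0.5,-0.22,-0.05,0.06,0,0,0],
  [0.5,-0.22,-0.05,0.09,0,0,0],
  [0.5,-0.22,-0.05,0.107,0,0,0],
  [0.5,-0.22,-0.05,0.114,0,0,0],
  [0.5,-0.22,-0.05,0.114,0,0,0],
  [0.5,-0.22,-0.05,0.114,0,0,0],
])

```text
clock: 35.72
position: [0.484, -0.3465, 0.1351]
ee_rot: [-0.461, 0.888, -0.001, 0.0]
ft_force: [0.3, -0.6, 0.2]
grip_width: 0.498
```

Request:
servo_tool([
  [0.3,0,0,0,0,0,0],
  [0.2,0,0,0,0,0,0],
  [0.05,0,0,0,0,0,0],
  [0.05,0,0,0,0,0,0],
  [0.05,0,0,0,0,0,0],
  [0.05,0,0,0,0,0,0],
  [0.05,0,0,-0.0007,0,0,0],
  [0.05,0,0,-0.0014,0,0,0],
  [0.05,0,0,-0.0014,0,0,0],
  [0.05,0,0,-0.0014,0,0,0],
  [0.05,0,0,-0.0014,0,0,0],
  [0.2,0,0,-0.0014,0,0,0],
  [0.35,0,0,-0.0014,0,0,0],
  [0.5,0,0,-0.0014,0,0,0],
  [0.5,0,0,-0.0014,0,0,0],
  [0.5,0,0,-0.01,0,0,0],
  [0.5,0,0,-0.03,0,0,0],
  [0.5,0,0,-0.06,0,0,0],
  [0.5,0,0,-0.09,0,0,0],
  [0.5,0,0,-0.1,0,0,0],
])

```text
clock: 38.22
position: [0.4842, -0.3465, 0.2364]
ee_rot: [-0.461, 0.888, -0.002, 0.001]
ft_force: [1.1, 0.2, -1.2]
grip_width: 0.502
```

Request:
servo_tool([
  [0.5,0.02,0,-0.01,0,0,0],
  [0.5,0.06,0.01,-0.015,0,0,0],
  [0.5,0.11,0.02,-0.015,0,0,0],
  [0.5,0.16,0.03,-0.015,0,0,0],
  [0.5,0.19,0.04,-0.015,0,0,0],
  [0.5,0.21,0.05,-0.015,0,0,0],
  [0.5,0.22,0.05,-0.015,0,0,0],
  [0.5,0.22,0.05,-0.015,0,0,0],
])

```text
clock: 39.22
position: [0.3161, -0.4973, 0.2486]
ee_rot: [-0.461, 0.888, 0.0, 0.0]
ft_force: [0.3, -0.4, -0.2]
grip_width: 0.5
```

```bash
python3 f.py 8; python3 g.py
```

```text
39.625 F [0.0916 0.1144 0.2441] se [0.0814 0.1377 0.0965] hook bar z 0.17240490801333605 0.00029140705539239405 tab z [0.1319 0.1637] TCP S [-0.1255 -0.2825  0.249 ] w 0.4999568900873291
-0.05 8 z [0.1296 0.131  0.1312 0.1315 0.1317 0.1321 0.1324 0.1327] x -0.005629006254670393
-0.03 6 z [0.13   0.1307 0.1312 0.1318 0.1319 0.1323] x -0.005165758862925841
-0.01 4 z [0.1318 0.1318 0.1324 0.1329] x -0.005111797123778031
0.005 5 z [0.1311 0.1323 0.1326 0.1326 0.1328] x -0.004674523928640491
0.02 4 z [0.1308 0.1317 0.1321 0.1322] x -0.004335489558291806
0.035 3 z [0.1323 0.1328 0.133 ] x -0.005438487255945109
40.425
```

Both pointers now read about 0.132 m, level to within about 0.4 mm, and the casting is at rest. Handing in.

```bash
python3 -c "
from workcell import ticket,monitor
print(ticket.hand_in(), monitor.get_obs()['clock'])"
```

```text
the job is handed in; nothing more can be done
the job is handed in; nothing more can be done
```

The casting hangs at rest on the scale's hook and the index is set level with the hook's pointer. I handed the job in at about 40.4 s.

- **Hanging:** I picked up the bare-metal casting and lowered it slowly onto the hook. I released it with the wrist force close to zero. The hook settled about 19.4 mm down, and its height stayed the same to within about 0.3 mm until hand-in.
- **Index:** My first setting was about 6 mm too low, because I assumed the index started level with the hook pointer and it did not. Depth readings of the pointers showed the error, so I raised the index in two corrections.
- **Last checks:** Both pointers read z ≈ 0.132 m, level to within about 0.4 mm. The arm was clear of everything. I did not measure the bystanders again at the end; no move came near them.

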